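Nest the glue warmer's pots and close its cover

ROBOT

A 6-joint arm with a two-finger parallel gripper is mounted at the origin on the work surface; the furniture and walls round the work are solid. World frame = base frame: x ahead of the robot, y to its left, z up, the work surface at z = 0. Lengths are in m, angles in rad, forces in N, time in s.
With the tool pointing down it reaches from about 0.35 to 0.8 m from the base axis. Payload 7.3 kg.
Tool frame: the origin (TCP) lies at the very end of the fingers, on their centre line; the grasp point (between the pads) lies 19 mm behind it; z points along the fingers, y is the direction in which the jaws open and shut (so a half turn about z gives the same grasp; the last joint's range is limited). The gripper opens to 85 mm and grips with 20 to 120 N. Pads are 22 mm wide; open, the fingers measure 114 mm over their backs; the gripper's body (76 mm by 85 mm) begins 54 mm behind the grasp point. The pads swing forward as they close: fully open they stand 13 mm farther back than shut.
Start: joints at [-1.425, 0.342, 1.524, -0, 1.275, -0.146], TCP at [0.151, -0.503, 0.231] pointing down, gripper open.
Joint ranges: [-2.53, 2.53], [-0.77, 2.02], [0.04, 2.7], [-1, 4.14], [0.28, 2.66], [-3.11, 3.11]. Speed limits (rad/s): [2.57, 2.57, 3.14, 3.14, 3.14, 3.14].

INTERFACE

Orientations are given as a unit quaternion [w, x, y, z].
In Python, from cell import arm gives the robot as it stands.
- The arm moves only by the shell command python3 -m pendant 'ROWS' [FORCE]. ROWS is JSON, a list of rows, each a list of 3 entries, a list of its own where there are three numbers: the shift along the world's x, y, z in mm, then the turn about the world's z in rad, then the closure, from 0 (fully open) to 1 (shut). In form: [[[dx, dy, dz], turn, jaw], ...]. A call has 1 to 10 rows; each row is the pose to reach, as a shift and turn from the pose commanded when the call began; what a row does not reach only later rows make up. A row lasts 1/12 s, in which the tool goes at most 41.7 mm and 7.16 degrees, less where a joint would pass 70% of its speed; a pose out of reach is approached as far as the arm can. A call with a gripper value outside its range is refused whole. The fingers move at their own pace and stop on an object; FORCE is the grip in N (left out, the last holds). Time passes only in rows, so rows that repeat a pose let the fingers close. It gives the time, the measured TCP pose, the force and the opening at its end, in the units of the state.
- arm.sense(): the state, without advancing time (a new reading comes with each control period).
- arm.read_camera(name): name is "scene" or "top" or "wrist"; returns the picture (480x640x3 uint8, blue, green, red); there is no depth.
- arm.calibration(name): a dict with "camera_matrix" (3x3 intrinsics, pixels), "distortion" ([k1, k2, p1, p2, k3] as OpenCV has them; the pictures are not rectified), "eye" and "rotation" of the camera in the world; the wrist camera has in their place "T_tool_cam" (4x4, takes a point from camera to tool coordinates, whose origin is the TCP and whose axes are the flange's). Camera axes: x right, y up, looking along -z (the intrinsics and any distortion apply to the point x, -y, -z); pixel columns grow to the right and rows downward; lengths in m; the calibration is good to about 2 mm. A picture is of the moment at which its call begins: read the wrist's pose just before it. calibration takes no time and is no camera call.
- arm.close_job(): hands the job in, once; it reports no verdict.
The state is a dict: "t": time; "qpos": joint angles; "joint_vel": joint speeds; "joint_efforts": joint torques, N m; "tcp_pos": TCP position; "tcp_rot": TCP orientation; "force": force on the tool from outside, world axes, zero at the start; "ft_torque": the same for the moment, N m; "opening": finger opening in m.
Only numpy, scipy, OpenCV 4.12 (cv2) and the standard library are available. Lean on these libraries where they do the work, as an engineer would, in place of code of your own. Each camera call takes 0.05 s, during which the arm holds its last target.

TASK

Get the glue warmer ready for the day: nest its two pots in it in size order, the larger water pot hanging in the warmer's round well and the smaller glue pot hanging inside the water pot, each lowered in rather than dropped and sitting level with its flange flat on the rim below it. Then swing the warmer's cover fully shut over the nested pots, let go, and leave the owl and the offcut where they are.

Things in the scene. Friction and masses are not known exactly. Their poses are not given: they have to be found in the camera images.
- glue_warmer: electric glue warmer, fixed: upright grey drum 132 mm across, 100 mm high, with a round well, 87 mm across and 80 mm deep, in its flat top deck. Origin: centre of the underside; x axis points from the front (dark control box with a dial, out to 98 mm from the axis, 66 mm high) to the back, where the cover's post stands 76 mm from the axis. Pot handles may point anywhere but over that post.
- well_rim (a point): centre of the well's mouth, at deck height (100 mm above the bench), axes as the warmer's. The water pot's flange rests on the deck.
- warmer_cover (a joint): swing of the cover about its upright post, rad: 0 = shut over the well (stop), grows anticlockwise seen from above to 2.45 = wide open; stays where it is left. The cover is a flat steel disc, 100 mm across, centred 76 mm from the post's axis; its underside is 112 mm above the bench, 4 mm over the glue pot's flange when both pots are home, and clears both handles.
- cover_knob (a point): middle of the grip of the black round knob at the centre of the cover: 18 mm in diameter, from 16 to 38 mm above the cover's underside; this point is 27 mm above the underside. It travels on a circle of 76 mm radius round the post.
- cover_pivot (a point): point on the axis of the cover's upright post, at the height of the cover's underside
- water_pot: larger loose pot: open steel bucket, outside 70 mm across at the foot, tapering out to 82 mm under the flange; mouth 77 mm inside; flange 110 mm across, 4 mm thick, underside 74 mm above the foot. Wooden handle grip 16 mm wide, 14 mm high, 84 to 140 mm from the axis, top level with the flange's top. Origin: centre of the underside; x along the handle, z up. About 0.24 kg.
- water_pot_seat (a point): on the water pot's axis, at the underside of its flange (74 mm above its foot)
- water_pot_mouth (a point): on the water pot's axis, at the top of its flange (78 mm above its foot); the glue pot's flange rests here
- water_pot_grip (a point): middle of the water pot's wooden grip, 112 mm from the pot's axis and 71 mm above its foot; x axis along the handle, away from the pot
- glue_pot: smaller loose pot, same make: outside 58 mm across at the foot, tapering out to 72 mm under the flange; flange 92 mm across, 4 mm thick, underside 56 mm above the foot. Wooden grip 16 mm wide, 14 mm high, 78 to 130 mm from the axis, top level with the flange's top. Origin: centre of the underside; x along the handle, z up. About 0.16 kg.
- glue_pot_seat (a point): on the glue pot's axis, at the underside of its flange (56 mm above its foot)
- glue_pot_grip (a point): middle of the glue pot's wooden grip, 104 mm from the pot's axis, 53 mm above its foot; x axis along the handle, away from the pot. In the nest this handle must point 40 degrees or more to one side of the water pot's, as one grip cannot lie on the other.
- carved_owl: bystander: small carved wooden owl, 44 x 54 x 83 mm, standing; origin under its centre
- offcut_2: bystander: wood offcut, 35 x 60 x 30 mm; origin under its centre

How it is judged:
At the end, for the whole second after the job is handed in: Water pot in the well and glue pot in the water pot, each with axes within 5 mm, flange within 3 mm of the rim below and tilt under 0.04 rad; cover within 0.08 rad of shut; both pots at rest (horizontal distance between water_pot_seat and well_rim below 0.005 m and z of water_pot_seat in the frame of well_rim between -0.003 and 0.003 m and angle between each of water_pot, glue_pot's own z axis and vertical below 0.04 rad and horizontal distance between glue_pot_seat and water_pot_mouth below 0.005 m and z of glue_pot_seat in the frame of water_pot_mouth between -0.003 and 0.003 m and value of joint warmer_cover below 0.08 rad and linear speed of each of water_pot, glue_pot below 0.02 m/s); the robot touches nothing.
It fails at once if the water pot is dropped: it falls freely, touching nothing, at more than 0.5 m/s (contact force between water_pot and anything else below 0.02 N and linear speed of water_pot above 0.5 m/s).
It fails at once if the glue pot is dropped: it falls freely, touching nothing, at more than 0.5 m/s (contact force between glue_pot and anything else below 0.02 N and linear speed of glue_pot above 0.5 m/s).
It fails at once if the carved owl is moved more than 25 mm (distance of carved_owl from where it was at the start of the episode above 0.025 m).
It fails at once if the wood offcut is moved more than 25 mm (distance of offcut_2 from where it was at the start of the episode above 0.025 m).
It also fails if it takes over 72 s, if anything falls off the work surface, if the arm or the gripper's body presses on something with over 40 N, if the wrist force passes 120 N, or if a joint passes its speed limit or range.

## Working session

There is one attempt and no reset: what is moved stays moved. The work goes in short steps, Python scripts to look and compute and a shell command to move; the robot and the scene stay as the last step left them, time stands still between calls to the robot, and variables do not carry over. Pictures are saved under pics/ and viewed, and the job is handed in when it is done.

```bash
ls; mkdir -p pics; python3 - <<'E'
from cell import arm
import cv2
s=arm.sense();print({k:(v if not hasattr(v,'round') else v) for k,v in s.items()})
for n in ("scene","top","wrist"):
    im=arm.read_camera(n);cv2.imwrite(f"pics/{n}0.png",im);print(n,arm.calibration(n))
E
```

```text
pics
{'t': 0.0, 'qpos': array([-1.42501008e+00,  3.42707372e-01,  1.52501434e+00,  3.83817681e-06,
        1.27542672e+00, -1.45982957e-01]), 'joint_vel': array([ 0.00023161,  0.00053257,  0.00321083, -0.00101107, -0.00086492,
        0.00033913]), 'joint_efforts': array([-5.78531508e-04, -4.33678114e+01, -2.46016771e+01, -2.66099805e-04,
        7.70737039e-03, -7.65695347e-06]), 'tcp_pos': array([ 0.15098583, -0.50239435,  0.23063487]), 'tcp_rot': array([-7.77888555e-04,  9.89377482e-01,  1.45367096e-01,  1.91205379e-06]), 'force': array([0.64978728, 0.11694298, 0.36474471]), 'ft_torque': array([-0.00614654,  0.06288954, -0.04295375]), 'opening': 0.08544777032516924}
scene {'camera_matrix': array([[504.52737519,   0.        , 326.38845988],
       [  0.        , 504.52737519, 248.22027664],
       [  0.        ,   0.        ,   1.        ]]), 'distortion': array([0.04169421, 0.        , 0.        , 0.        , 0.        ]), 'eye': array([-0.0495109 ,  0.65835646,  0.80454493]), 'rotation': array([-0.31564475, -0.13903414,  0.40999348,  0.84435967])}
top {'camera_matrix': array([[44
[... 283 characters left out ...]
6]), 'rotation': array([ 0.71276306,  0.01738593, -0.0135908 , -0.70105765])}
wrist {'camera_matrix': array([[419.32488966,   0.        , 322.8501511 ],
       [  0.        , 419.32488966, 234.2867225 ],
       [  0.        ,   0.        ,   1.        ]]), 'distortion': array([-0.04969308,  0.        ,  0.        ,  0.        ,  0.        ]), 'T_tool_cam': array([[-5.01904214e-04,  9.59964345e-01,  2.80121768e-01,
         7.04756238e-02],
       [ 9.99999874e-01,  4.78377889e-04,  1.52356721e-04,
         1.56533220e-04],
       [ 1.22529599e-05,  2.80121810e-01, -9.59964464e-01,
        -1.41229713e-01],
       [ 0.00000000e+00,  0.00000000e+00,  0.00000000e+00,
         1.00000000e+00]])}
```

View pics/scene0.png

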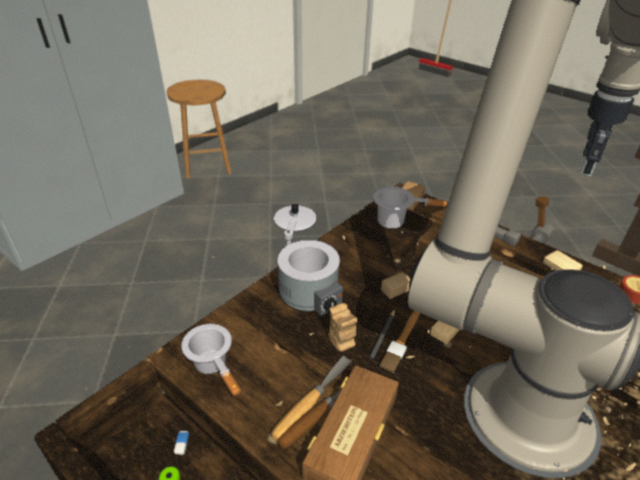

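View pics/top0.png

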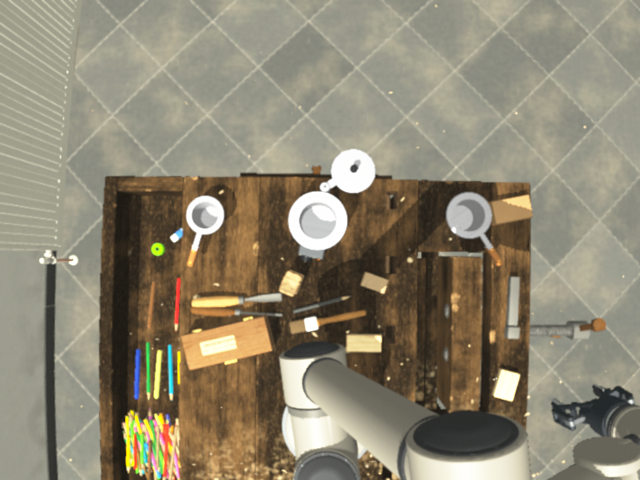

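View pics/wrist0.png

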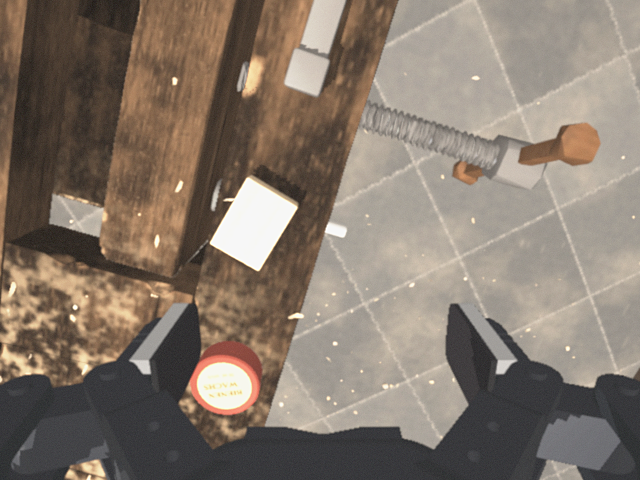

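The scene view shows the warmer at about (310,272) with its cover open at (295,217), one pot at (207,345) and the other at (391,207). In the top view the warmer is at (318,221), the cover at (353,171) and the pots at (205,215) and (468,215). The owl is probably at (291,282) and the offcut at (375,282). Next I'll enlarge the crops.

```bash
cat > h.py <<'E'
import numpy as np,cv2
from scipy.spatial.transform import Rotation as R
from cell import arm
def q2R(q): return R.from_quat([q[1],q[2],q[3],q[0]]).as_matrix()
def cam(n,st=None):
    c=arm.calibration(n)
    if n=="wrist":
        T=np.array(c["T_tool_cam"]);Rt=q2R(st["tcp_rot"])
        return c, Rt@T[:3,:3], Rt@T[:3,3]+st["tcp_pos"]
    return c,q2R(c["rotation"]),np.array(c["eye"])
def ray(n,uv,st=None):
    c,Rm,e=cam(n,st)
    p=cv2.undistortPoints(np.array(uv,float).reshape(-1,1,2),c["camera_matrix"],c["distortion"])[:,0]
    d=np.c_[p[:,0],-p[:,1],-np.ones(len(p))]@Rm.T
    return e,d
def onz(n,uv,z,st=None):
    e,d=ray(n,uv,st); return e+d*((z-e[2])/d[:,2])[:,None]
def proj(n,P,st=None):
    c,Rm,e=cam(n,st); q=(np.atleast_2d(P)-e)@Rm
    q=np.c_[q[:,0],-q[:,1],-q[:,2]]
    return cv2.projectPoints(q,np.zeros(3),np.zeros(3),c["camera_matrix"],c["distortion"])[0][:,0]
def fitcircle(P):
    A=np.c_[2*P[:,:2],np.ones(len(P))];s=np.linalg.lstsq(A,(P[:,:2]**2).sum(1),rcond=None)[0]
    return s[:2],np.sqrt(s[2]+s[0]**2+s[1]**2)
E
python3 - <<'E'
import cv2
im=cv2.imread('pics/top0.png')
a=cv2.resize(im[140:310,170:300],None,fx=3,fy=3);b=cv2.resize(im[140:310,430:560],None,fx=3,fy=3)
cv2.imwrite('pics/c1.png',cv2.hconcat([a,b]))
cv2.imwrite('pics/c2.png',cv2.resize(im[140:310,270:400],None,fx=3.5,fy=3.5))
E
```

```text
(no output)
```

View pics/c1.png

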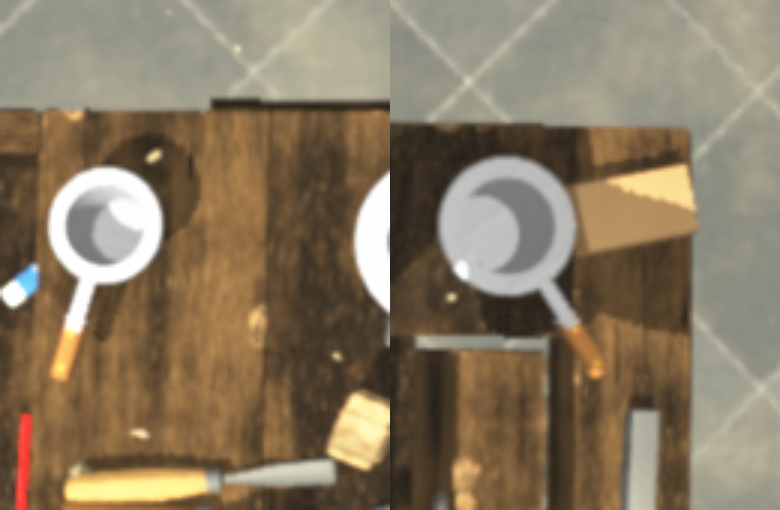

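View pics/c2.png

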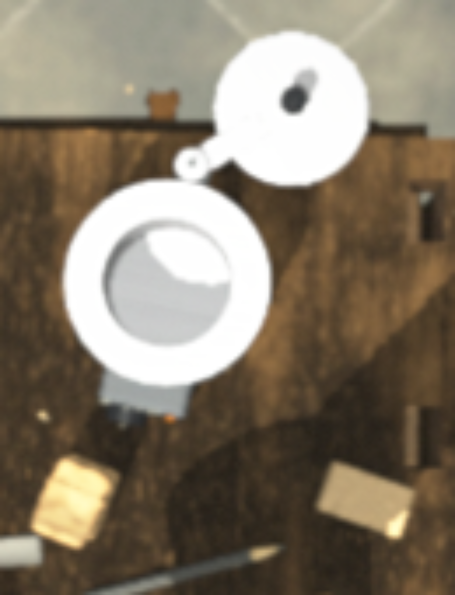

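In the crops, the left pot is the smaller one (flange about 38 px) with its handle running to (190,265). The right, shaded pot is larger (about 46 px) with its handle running to (497,263). The cover is open beyond the warmer, with its post at (325,186) and knob at (354,168). Next I'll fit the circles.

```bash
cat > seg.py <<'E'
from h import *
def top_fit(im,box,z,r_exp,n="top",vmin=110,smax=60,st=None):
    x0,y0,x1,y1=box
    hsv=cv2.cvtColor(im,cv2.COLOR_BGR2HSV)
    m=((hsv[...,1]<smax)&(hsv[...,2]>vmin)).astype(np.uint8)*255
    mm=np.zeros_like(m);mm[y0:y1,x0:x1]=m[y0:y1,x0:x1]
    cs,_=cv2.findContours(mm,cv2.RETR_EXTERNAL,cv2.CHAIN_APPROX_NONE)
    c=max(cs,key=cv2.contourArea)[:,0].astype(float)
    P=onz(n,c,z,st)[:,:2]
    # robust ransac circle of about known radius
    rng=np.random.default_rng(0);best=(0,None)
    for _ in range(800):
        q=P[rng.choice(len(P),3,replace=False)]
        try:o,r=fitcircle(q)
        except Exception:continue
        if abs(r-r_exp)>.006: continue
        inl=abs(np.hypot(*(P-o).T)-r)<.0015
        if inl.sum()>best[0]:best=(inl.sum(),inl)
    o,r=fitcircle(P[best[1]])
    return o,r,best[0],len(P)
E
python3 - <<'E'
from seg import *
im=cv2.imread('pics/top0.png')
print('warmer',top_fit(im,(280,188,360,262),.100,.066))
print('glue',top_fit(im,(180,190,232,250),.060,.046))
print('water',top_fit(im,(440,190,505,250),.078,.055,vmin=100,smax=50))
print('water',top_fit(im,(440,190,505,250),.078,.055,vmin=80,smax=40))
print('cover',top_fit(im,(325,140,385,200),.115,.05,vmin=190,smax=40))
hsv=cv2.cvtColor(im,cv2.COLOR_BGR2HSV)
# orange grips
for nm,b,z in(('gg',(180,235,205,275),.060),('wg',(478,240,505,275),.078)):
    x0,y0,x1,y1=b;s=hsv[y0:y1,x0:x1]
    m=((s[...,0]<16)&(s[...,1]>110)&(s[...,2]>110)).astype(np.uint8)
    nn,l,stt,ce=cv2.connectedComponentsWithStats(m);i=1+stt[1:,4].argmax()
    ys,xs=np.where(l==i);P=onz('top',np.c_[xs+x0,ys+y0],z)[:,:2]
    d=cv2.fitLine(P.astype(np.float32),cv2.DIST_L2,0,.01,.01).ravel()
    print(nm,stt[i],ce[i]+[x0,y0],P.mean(0),d[:2],P.min(0),P.max(0))
print('post',onz('top',[[325.,186.5]],.12),'knob top',onz('top',[[353.7,168.3]],.15))
print('owl',onz('top',[[291,282]],.04),onz('top',[[375,282]],.03))
print('scenepts',proj('scene',[[.46,0.03,.1]]))
E
```

```text
warmer (array([0.51041318, 0.03212004]), np.float64(0.06859699357872355), np.int64(136), 196)
glue (array([0.52314917, 0.30684859]), np.float64(0.04731554529178836), np.int64(100), 139)
water (array([ 0.53082361, -0.32666767]), np.float64(0.05518538053110012), np.int64(121), 160)
water (array([ 0.53099648, -0.32676006]), np.float64(0.05558426090265451), np.int64(118), 160)
cover (array([ 0.62498448, -0.04757634]), np.float64(0.049977937871187074), np.int64(114), 176)
gg [ 6 13 16 20 89] [193.06741573 257.7752809 ] [0.41790336 0.33268542] [ 0.8864235  -0.46287507] [0.39546766 0.31314032] [0.4413911  0.34990525]
wg [  9   8  16  19 141] [495.21276596 256.69503546] [ 0.43243246 -0.39169779] [0.85305285 0.5218245 ] [ 0.41035553 -0.40842434] [ 0.45309061 -0.37152155]
post [[0.58584824 0.01538216 0.12      ]] knob top [[ 0.6228039  -0.04790708  0.15      ]]
owl [[0.36330724 0.09564165 0.04      ]] [[ 0.36615176 -0.10967366  0.03      ]]
scenepts [[327.0254336 269.0452161]]
```

All fits agree with the given sizes: the post is 77 mm from the warmer axis and the cover radius is 50 mm. The cover is open by about 2.34 rad. Next I'll move above the water pot and refine with the wrist camera.

```bash
python3 -m pendant '[[[40,16,5],0.1,0],[[80,32,8],0.2,0],[[120,48,10],0.29,0],[[160,64,15],0.29,0],[[200,80,20],0.29,0],[[240,100,20],0.29,0],[[280,115,20],0.29,0],[[310,125,20],0.29,0],[[310,125,20],0.29,0],[[310,125,20],0.29,0]]'
python3 - <<'E'
from h import *
s=arm.sense();im=arm.read_camera("wrist");cv2.imwrite("pics/w1.png",im)
np.save('w1.npy',np.r_[s["tcp_pos"],s["tcp_rot"]]);print(s["tcp_pos"],s["tcp_rot"],s["t"])
E
```

```text
t: 0.98
tcp_pos: [0.4628, -0.3763, 0.2504]
tcp_rot: [-0.001, 0.957, 0.289, -0.0]
force: [-0.9, -0.3, 0.1]
opening: 0.0852
[ 0.46284016 -0.37626709  0.25040353] [-5.32391650e-04  9.57399926e-01  2.88764663e-01 -2.59282718e-04] 0.9833
```

View pics/w1.png

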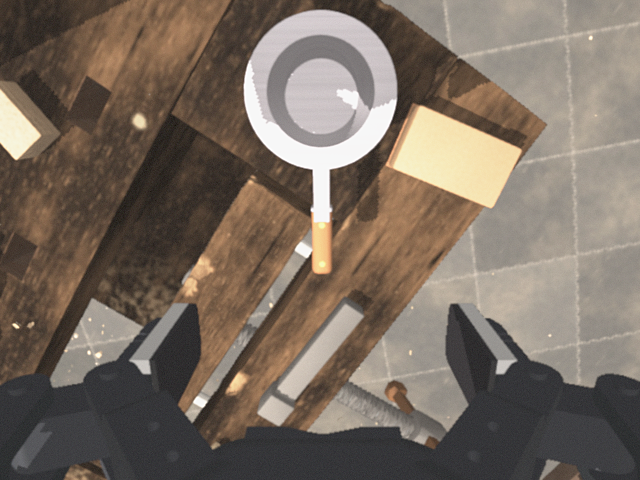

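The wrist view shows the water pot's flange centred near (321,90). Its handle runs straight down the image and the grip centre is at (321,245), so it's aligned with the tool. The pale block is at (455,155), clear of the grip.

```bash
cat >> seg.py <<'E'
def grip(im,box,z,n,st=None,hmax=16,smin=110,vmin=110):
    hsv=cv2.cvtColor(im,cv2.COLOR_BGR2HSV);x0,y0,x1,y1=box;s=hsv[y0:y1,x0:x1]
    m=((s[...,0]<hmax)&(s[...,1]>smin)&(s[...,2]>vmin)).astype(np.uint8)
    nn,l,stt,ce=cv2.connectedComponentsWithStats(m);i=1+stt[1:,4].argmax()
    ys,xs=np.where(l==i);P=onz(n,np.c_[xs+x0,ys+y0],z,st)[:,:2].astype(np.float32)
    return stt[i],ce[i]+[x0,y0],cv2.minAreaRect(P*1000)
E
python3 - <<'E'
from seg import *
im=cv2.imread('pics/w1.png');v=np.load('w1.npy');st=dict(tcp_pos=v[:3],tcp_rot=v[3:])
for vm,sm in((110,45),(100,60)):
  f=top_fit(im,(225,3,410,165),.078,.055,"wrist",vm,sm,st);print(f)
g=grip(im,(300,205,345,285),.078,"wrist",st,hmax=18,smin=90);print(g)
c=np.array(g[2][0])/1000;d=c-f[0];print(c,np.hypot(*d),np.degrees(np.arctan2(d[1],d[0])))
E
```

```text
(array([ 0.53162964, -0.32785695]), np.float64(0.05462666419060267), np.int64(412), 445)
(array([ 0.53163094, -0.32785899]), np.float64(0.054779710268219456), np.int64(409), 445)
(array([   0,    7,   45,   73, 1497], dtype=int32), array([326.00668003, 249.16700067]), ((434.7760925292969, -393.8338623046875), (60.125144958496094, 34.42521667480469), 34.36103057861328))
[ 0.43477609 -0.39383386] 0.11719021361670932 -145.73837932389415
```

```bash
python3 -m pendant '[[[-12,-7,-35],0,0],[[-25,-13,-70],0,0.2],[[-25,-13,-105],0,0.3],[[-25,-13,-140],0,0.3],[[-25,-13,-170],0,0.3],[[-25,-13,-198],0,0.3],[[-25,-13,-198],0,0.3],[[-25,-13,-198],0,0.3]]'
python3 - <<'E'
from h import *
s=arm.sense();im=arm.read_camera("wrist");cv2.imwrite("pics/w2.png",im);print(s["tcp_pos"])
E
```

```text
t: 1.7
tcp_pos: [0.4343, -0.3911, 0.0527]
tcp_rot: [-0.001, 0.958, 0.286, -0.001]
force: [0.2, 0.5, 0.7]
opening: 0.0594
[ 0.43428709 -0.39105358  0.05271708]
```

View pics/w2.png

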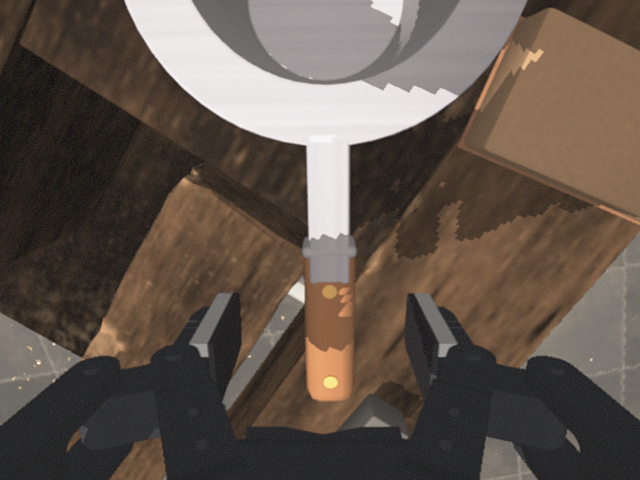

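The wrist view shows the grip at columns 305–353, between the pads at 222 and 428. It's centred well enough to close on.

```bash
python3 -m pendant '[[[3,2,0],0,0.3],[[3,2,0],0,0.7],[[3,2,0],0,1],[[3,2,0],0,1],[[3,2,0],0,1],[[3,2,0],0,1],[[3,2,0],0,1],[[3,2,0],0,1]]' 110
python3 -m pendant '[[[0,0,5],0,1],[[0,0,15],0,1],[[0,0,25],0,1],[[0,0,40],0,1],[[0,0,60],0,1],[[0,0,80],0,1],[[0,0,100],0,1],[[0,0,120],0,1],[[0,0,120],0,1],[[0,0,120],0,1]]' 110
python3 - <<'E'
from h import *
s=arm.sense();im=arm.read_camera("wrist");cv2.imwrite("pics/w3.png",im);print(s["tcp_pos"],s["opening"],s["ft_torque"])
im=arm.read_camera("scene");cv2.imwrite("pics/s3.png",im)
cv2.imwrite("pics/s3c.png",cv2.resize(im[100:330,260:500],None,fx=2.5,fy=2.5))
E
```

```text
t: 2.42
tcp_pos: [0.4391, -0.3893, 0.0539]
tcp_rot: [0.001, 0.958, 0.287, 0.0]
force: [-2.7, -1.7, 6.3]
opening: 0.0144
t: 3.25
tcp_pos: [0.4394, -0.3891, 0.1745]
tcp_rot: [0.001, 0.958, 0.287, 0.001]
force: [0.4, 0.3, -2.7]
opening: 0.0136
[ 0.43941469 -0.38907294  0.17445117] 0.01361972704079543 [-0.08653724  0.19655386 -0.01224505]
```

View pics/w3.png

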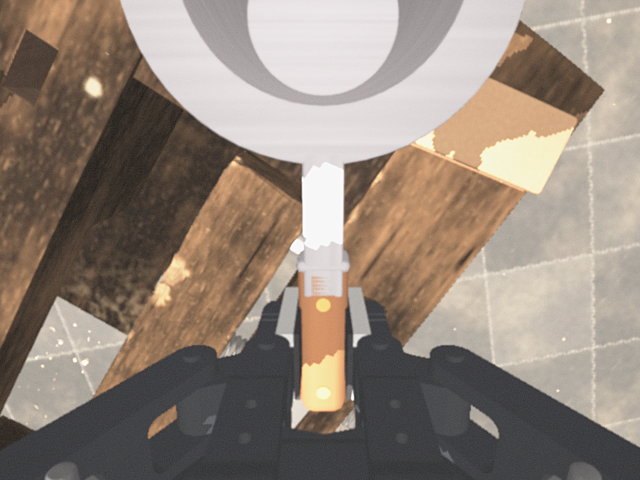

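View pics/s3c.png

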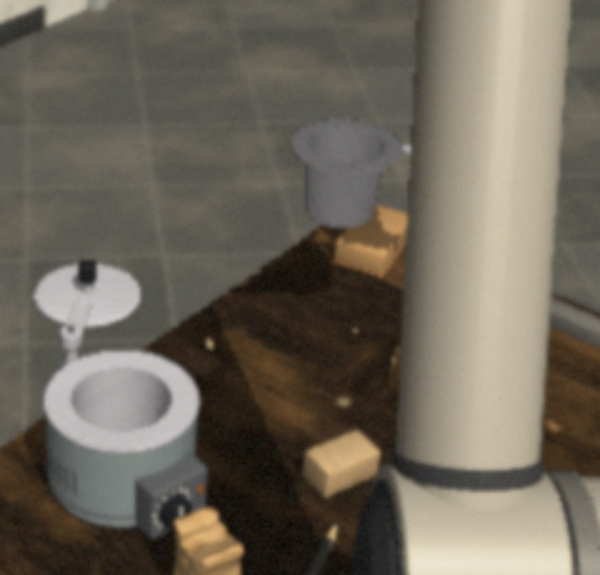

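The pot is lifted and held, with the opening at 13.6 mm. The scene crop shows it hanging roughly level, with the flange at about (348,145) in the crop. Next I'll refine the well centre from both cameras and check the pot's tilt.

```bash
cp seg.py seg_.py; python3 - <<'E'
from seg import *
# generic radial edge finder: center guess (world), z, radius, polarity; gradient along radius
code='''
def radial(im,n,c0,z,r,w=.007,sign=0,st=None,na=120,iters=3,angs=None):
    g=cv2.GaussianBlur(cv2.cvtColor(im,cv2.COLOR_BGR2GRAY),(0,0),.8).astype(np.float32)
    c=np.array(c0,float)
    A=np.linspace(0,2*np.pi,na,endpoint=False) if angs is None else np.radians(angs)
    for _ in range(iters):
        rr=np.arange(r-w,r+w,.0003);pts=[]
        for a in A:
            P=np.c_[c[0]+rr*np.cos(a),c[1]+rr*np.sin(a),np.full(len(rr),z)]
            uv=proj(n,P,st).astype(np.float32)
            v=cv2.remap(g,uv[:,0].reshape(1,-1).copy(),uv[:,1].reshape(1,-1).copy(),cv2.INTER_LINEAR)[0]
            d=np.gradient(v); d=d*sign if sign else abs(d)
            i=d[2:-2].argmax()+2
            if d[i]>1.0: pts.append(P[i,:2])
        pts=np.array(pts);ok=np.ones(len(pts),bool)
        for _ in range(4):
            o,ro=fitcircle(pts[ok]);e=abs(np.hypot(*(pts-o).T)-ro);ok=e<max(.0015,1.5*np.median(e[ok]))
        c=o
    return o,ro,ok.sum(),len(pts)
'''
open('seg.py','a').write(code);exec(code)
t=cv2.imread('pics/top0.png');s=cv2.imread('pics/scene0.png')
for n,im in(('top',t),('scene',s)):
    print(n,'outer',radial(im,n,(.510,.032),.1,.066,sign=-1),'inner',radial(im,n,(.510,.032),.1,.0435,sign=1))
    print(n,'cover',radial(im,n,(.625,-.0476),.114,.05,sign=-1))
    print(n,'glue',radial(im,n,(.523,.307),.06,.046,sign=-1),radial(im,n,(.523,.307),.06,.0335,sign=1))
E
python3 - <<'E'
from seg import *
v=arm.sense();im=cv2.imread('pics/w3.png')
# near arc of flange in air; sweep tilt not searched: project expected circle centre/near edge
print(v["tcp_pos"],v["tcp_rot"])
a=np.radians(33.4);u=np.array([np.cos(a),np.sin(a)])
for z in (.190,.1965,.2):
    e=onz('wrist',[[322,163],[124,2],[523,2]],z,v);print(z,(e[:,:2]-v["tcp_pos"][:2])@u, (e[:,:2]-v["tcp_pos"][:2])@[-u[1],u[0]])
E
```

```text
top outer (array([0.51054479, 0.03232389]), np.float64(0.06837797077352468), np.int64(113), 120) inner (array([0.51031126, 0.03250489]), np.float64(0.04237308927565802), np.int64(111), 114)
top cover (array([ 0.62450361, -0.04735048]), np.float64(0.05076796682851714), np.int64(114), 116)
top glue (array([0.52260334, 0.30737557]), np.float64(0.047148893422332784), np.int64(114), 118) (array([0.522841  , 0.30773508]), np.float64(0.03177339847531469), np.int64(97), 101)
scene outer (array([0.511602  , 0.03191223]), np.float64(0.06791956907220598), np.int64(97), 120) inner (array([0.51236614, 0.03149274]), np.float64(0.04380789549565742), np.int64(79), 87)
scene cover (array([ 0.6270488 , -0.04877206]), np.float64(0.050307973205798676), np.int64(92), 110)
[ 0.43854514 -0.38819284  0.1721568 ] [-9.01436853e-04  9.57971592e-01  2.86861305e-01 -4.55656216e-04]
0.19 [0.05617646 0.09998598 0.09977037] [ 0.00017195  0.05365886 -0.05419903]
0.1965 [0.05693119 0.09843235 0.0982281 ] [ 0.00014289  0.05081152 -0.05136323]
0.2 [0.05733759 0.09759578 0.09739765] [ 0.00012725  0.04927834 -0.04983625]Traceback (most recent call last):
  File "<stdin>", line 28, in <module>
  File "<string>", line 10, in radial
  File "h.py", line 19, in proj
    c,Rm,e=cam(n,st); q=(np.atleast_2d(P)-e)@Rm
           ~~~^^^^^^
  File "h.py", line 6, in cam
    c=arm.calibration(n)
ValueError: time passes only in moves, steps and waits
```

The well centre is about (0.511, 0.032), and both cameras agree to about 1 mm. The pot axis is 0.112 m from the TCP, as it should be. Next I'll carry the water pot over the well.

```bash
python3 - <<'E'
s=open('h.py').read()
s=s.replace('def cam(n,st=None):\n    c=arm.calibration(n)','_C={}\ndef cam(n,st=None):\n    c=_C.setdefault(n,None) or _C.__setitem__(n,arm.calibration(n)) or _C[n]')
open('h.py','w').write(s)
E
python3 -m pendant '[[[0,0,15],0,1],[[-3,0,35],0,1],[[-8,15,48],0,1],[[-14,40,48],0,1],[[-21,70,48],0,1],[[-21,100,48],0,1],[[-21,130,48],0,1],[[-21,160,48],0,1],[[-21,190,48],0,1],[[-21,220,48],0,1]]'
python3 -m pendant '[[[0,30,0],0,1],[[0,60,0],0,1],[[0,90,0],0,1],[[0,115,0],0,1],[[0,130,0],0,1],[[0,138,0],0,1],[[0,138,0],0,1],[[0,138,0],0,1],[[0,138,0],0,1]]'
python3 - <<'E'
from seg import *
s=arm.sense();print(s["tcp_pos"],s["opening"])
for n in ("top","scene"): cv2.imwrite(f"pics/{n}4.png",arm.read_camera(n))
t=cv2.imread('pics/top4.png');z=s["tcp_pos"][2]+.019+.007
p=s["tcp_pos"];a=np.radians(33.4);c=p[:2]+.112*np.array([np.cos(a),np.sin(a)]);print(c,z)
print(radial(t,'top',c,z,.055,sign=-1));sc=cv2.imread('pics/scene4.png');print(radial(sc,'scene',c,z,.055,sign=-1))
cv2.imwrite('pics/c4.png',cv2.hconcat([cv2.resize(t[130:330,220:420],(400,400)),cv2.resize(sc[130:330,220:420],(400,400))]))
E
```

```text
t: 4.18
tcp_pos: [0.4171, -0.167, 0.2199]
tcp_rot: [-0.001, 0.958, 0.287, -0.001]
force: [1.5, 0.5, -1.4]
opening: 0.0141
t: 4.93
tcp_pos: [0.418, -0.0316, 0.2209]
tcp_rot: [0.0, 0.958, 0.286, -0.0]
force: [-0.1, -0.3, -2.3]
opening: 0.0138
[ 0.41802458 -0.03163046  0.22092125] 0.013781506784993904
[0.51152754 0.03002338] 0.24692125494772652
(array([0.50761   , 0.02937731]), np.float64(0.057245701572865286), np.int64(65), 97)
(array([0.50701472, 0.03295637]), np.float64(0.055094462677488146), np.int64(58), 87)
```

View pics/c4.png

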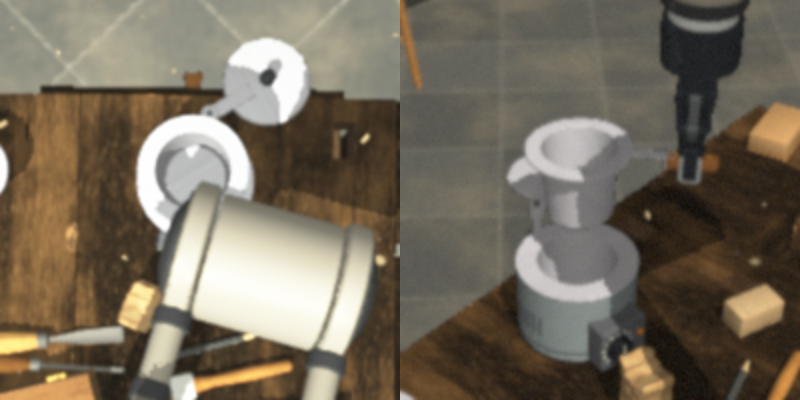

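The top view shows the pot above the well, partly hidden by the wrist. In the scene view its flange is level to within a few degrees, over the well. Next I'll lower it in stages.

```bash
python3 -m pendant '[[[0,2,-10],0,1],[[0,2,-25],0,1],[[0,2,-40],0,1],[[0,2,-52],0,1],[[0,2,-62],0,1],[[0,2,-70],0,1],[[0,2,-78],0,1],[[0,2,-85],0,1],[[0,2,-90],0,1],[[0,2,-90],0,1]]'
python3 -m pendant '[[[0,0,-6],0,1],[[0,0,-12],0,1],[[0,0,-18],0,1],[[0,0,-24],0,1],[[0,0,-30],0,1],[[0,0,-34],0,1],[[0,0,-38],0,1],[[0,0,-38],0,1],[[0,0,-38],0,1]]'
python3 - <<'E'
from seg import *
s=arm.sense();print(s["tcp_pos"],s["opening"],s["force"])
t=arm.read_camera("top");sc=arm.read_camera("scene")
cv2.imwrite('pics/c5.png',cv2.hconcat([cv2.resize(t[130:330,220:420],(400,400)),cv2.resize(sc[180:330,250:400],(400,400))]))
E
```

```text
t: 5.87
tcp_pos: [0.4176, -0.0288, 0.1305]
tcp_rot: [-0.0, 0.958, 0.287, -0.001]
force: [-0.5, -1.0, -1.8]
opening: 0.0138
t: 6.62
tcp_pos: [0.418, -0.0288, 0.0932]
tcp_rot: [-0.0, 0.958, 0.287, -0.0]
force: [-0.6, -0.4, -1.7]
opening: 0.014
[ 0.41803053 -0.02882456  0.09316851] 0.014013761967059087 [-0.57769169 -0.36772772 -1.69407228]
```

View pics/c5.png

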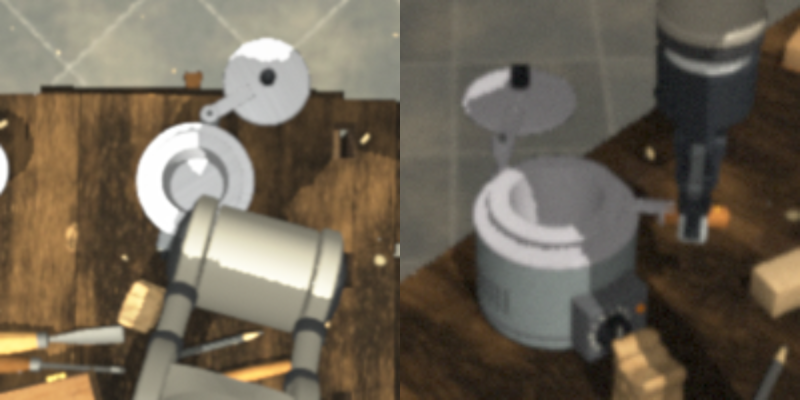

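The scene crop shows the pot well into the well with no contact force, and its flange still about 14 mm above the deck. Next I'll lower it the rest of the way until the force rises.

```bash
python3 -m pendant '[[[0,0,-3],0,1],[[0,0,-6],0,1],[[0,0,-9],0,1],[[0,0,-9],0,1]]'
python3 -m pendant '[[[0,0,-2],0,1],[[0,0,-3],0,1],[[0,0,-3],0,1],[[0,0,-3],0,1]]'
python3 -m pendant '[[[0,0,-2],0,1],[[0,0,-2],0,1],[[0,0,-2],0,1]]'
```

```text
t: 7.05
tcp_pos: [0.4177, -0.0287, 0.0838]
tcp_rot: [-0.0, 0.958, 0.287, -0.0]
force: [0.3, -0.1, -2.2]
opening: 0.0138
t: 7.38
tcp_pos: [0.4181, -0.0288, 0.0813]
tcp_rot: [0.0, 0.958, 0.287, 0.0]
force: [0.2, 0.2, -1.7]
opening: 0.0138
t: 7.63
tcp_pos: [0.4184, -0.0289, 0.08]
tcp_rot: [0.0, 0.958, 0.287, 0.001]
force: [-2.1, -0.9, 7.3]
opening: 0.0136
```

```bash
python3 -m pendant '[[[0,0,0],0,1],[[0,0,-1],0,1],[[0,0,-1],0,0.8],[[0,0,-1],0,0.75],[[0,0,-1],0,0.7],[[0,0,-1],0,0.6],[[0,0,-1],0,0.5],[[0,0,-1],0,0.5]]' 20
python3 - <<'E'
from seg import *
s=arm.sense();print(s["tcp_pos"],s["opening"],s["force"])
im=arm.read_camera("wrist");sc=arm.read_camera("scene")
cv2.imwrite('pics/c6.png',cv2.hconcat([cv2.resize(im,(400,300)),cv2.resize(sc[200:312,250:400],(400,300))]))
E
```

```text
t: 8.3
tcp_pos: [0.418, -0.0288, 0.0782]
tcp_rot: [0.0, 0.958, 0.287, -0.0]
force: [0.9, -0.1, -0.3]
opening: 0.0425
[ 0.41803141 -0.02880463  0.07824041] 0.042533489492061115 [ 0.89197508 -0.0960716  -0.26729865]
```

View pics/c6.png

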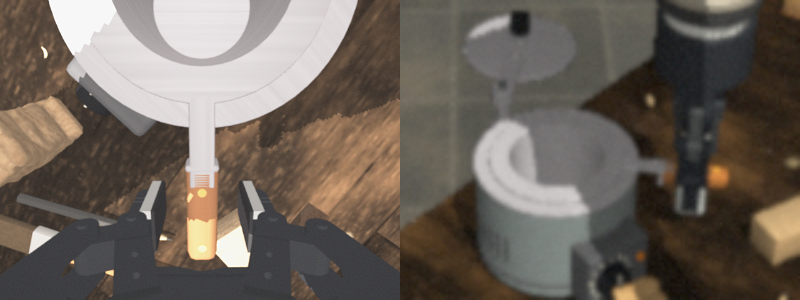

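The wrist view shows the water pot's flange lying flush on the deck and concentric with it, with the jaws clear of the grip. Next is the glue pot.

```bash
python3 -m pendant '[[[0,0,20],0,0.5],[[0,0,60],0,0.4],[[0,0,100],0,0.3],[[5,10,140],0,0],[[8,40,170],-0.12,0],[[12,80,172],-0.24,0],[[16,120,172],-0.36,0],[[20,160,172],-0.48,0],[[24,200,172],-0.6,0],[[28,240,172],-0.72,0]]'
python3 -m pendant '[[[2,40,0],-0.10,0],[[3,80,0],-0.10,0],[[3,114,0],-0.10,0],[[3,114,0],-0.10,0],[[3,114,0],-0.10,0]]'
python3 - <<'E'
from seg import *
s=arm.sense();im=arm.read_camera("wrist");cv2.imwrite("pics/w7.png",im)
np.save('w7.npy',np.r_[s["tcp_pos"],s["tcp_rot"]]);print(s["tcp_pos"],s["tcp_rot"])
print(radial(im,'wrist',(.5228,.3073),.06,.046,sign=-1,st=s))
t=arm.read_camera("top");cv2.imwrite('pics/top7.png',t)
for r,sg in((.055,-1),(.0385,1)):print(r,radial(t,'top',(.5105,.0323),.104,r,sign=sg,w=.005))
E
```

```text
t: 9.23
tcp_pos: [0.4435, 0.1851, 0.2505]
tcp_rot: [0.0, 0.999, -0.033, 0.0]
force: [0.7, -0.2, 0.1]
opening: 0.0855
t: 9.65
tcp_pos: [0.4461, 0.299, 0.2497]
tcp_rot: [0.0, 0.997, -0.078, -0.0]
force: [-0.5, -0.3, -0.2]
opening: 0.0853
[0.44609053 0.2990059  0.24965615] [ 3.50485223e-04  9.96948865e-01 -7.80551760e-02 -4.77525912e-04]
(array([0.52316986, 0.30706238]), np.float64(0.045947171221282536), np.int64(116), 116)Traceback (most recent call last):
  File "<stdin>", line 6, in <module>
  File "seg.py", line 43, in radial
    o,ro=fitcircle(pts[ok]);e=abs(np.hypot(*(pts-o).T)-ro);ok=e<max(.0015,1.5*np.median(e[ok]))
         ~~~~~~~~~^^^^^^^^^
  File "h.py", line 24, in fitcircle
    A=np.c_[2*P[:,:2],np.ones(len(P))];s=np.linalg.lstsq(A,(P[:,:2]**2).sum(1),rcond=None)[0]
              ~^^^^^^
IndexError: too many indices for array: array is 1-dimensional, but 2 were indexed
```

View pics/w7.png

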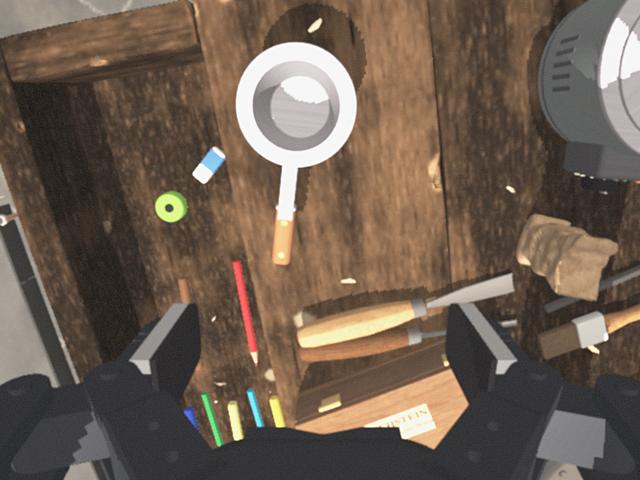

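View pics/top7.png

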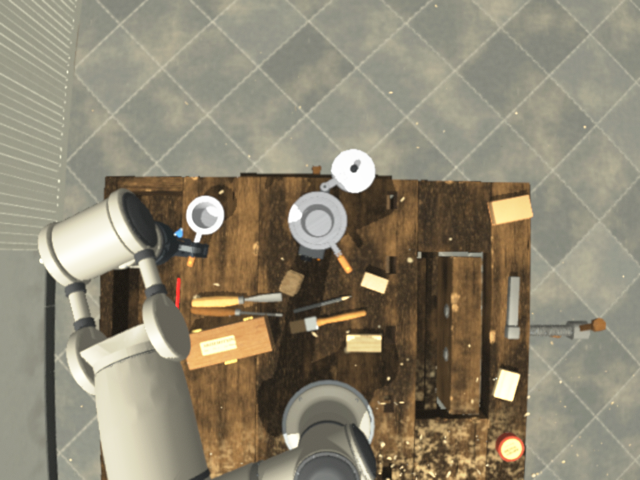

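The wrist view shows the glue pot at (296,105), with the grip from (286,205) to (282,262). In the top view the water pot is seated with its handle running to (350,270). Next I'll get the exact grip target.

```bash
python3 - <<'E'
from seg import *
v=np.load('w7.npy');st=dict(tcp_pos=v[:3],tcp_rot=v[3:])
p=onz('wrist',[[282.3,263],[284.5,235],[288,185]],.06,st)[:,:2];c=np.array([.5232,.3071])
d=p-c;print(p,np.hypot(*d.T),np.degrees(np.arctan2(d[:,1],d[:,0])))
a=np.arctan2(d[:,1],d[:,0]).mean();g=c+.104*np.array([np.cos(a),np.sin(a)]);print(g,'toolx',np.degrees(2*np.arctan2(v[5],v[4])),'dxy',(g-v[:2])*1000, 'dz',(.034-v[2])*1000)
E
```

```text
[[0.40073268 0.34004954]
 [0.42454335 0.33376999]
 [0.46489495 0.32351398]] [0.12682238 0.10219796 0.06057142] [164.94129871 164.87272801 164.27708012]
[0.42288745 0.33454799] toolx -8.953573401416655 dxy [-23.20308602  35.54208785] dz -215.65615060056092
```

```bash
python3 -m pendant '[[[-8,12,-25],-0.05,0],[[-16,24,-60],-0.11,0.2],[[-23,36,-95],-0.11,0.3],[[-23,36,-130],-0.11,0.3],[[-23,36,-165],-0.11,0.3],[[-23,36,-195],-0.11,0.3],[[-23,36,-216],-0.11,0.3],[[-23,36,-216],-0.11,0.3],[[-23,36,-216],-0.11,0.3]]'
python3 - <<'E'
from h import *
s=arm.sense();im=arm.read_camera("wrist");cv2.imwrite("pics/w8.png",im);print(s["tcp_pos"],s["tcp_rot"])
E
```

```text
t: 10.5
tcp_pos: [0.4238, 0.3322, 0.0342]
tcp_rot: [0.001, 0.991, -0.135, -0.001]
force: [0.4, -0.6, -0.6]
opening: 0.0598
[0.42379924 0.33218522 0.03417198] [ 6.95733336e-04  9.90809863e-01 -1.35258116e-01 -7.56697685e-04]
```

View pics/w8.png

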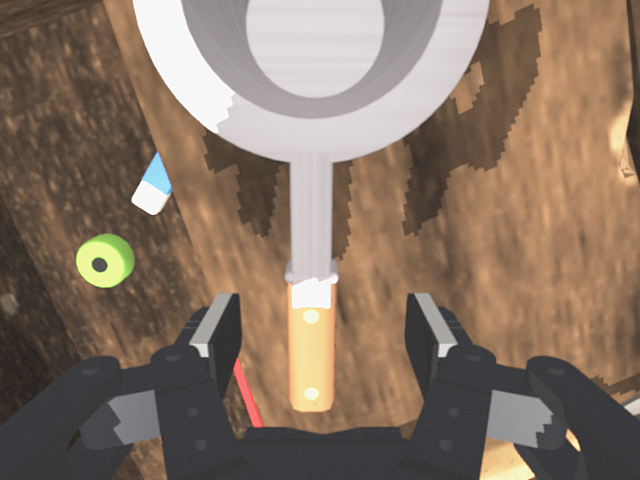

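The grip is at column 312 and the jaw centre at 322, so I'll shift about 3 mm in +y and then close and lift.

```bash
python3 -m pendant '[[[1,3,0],0,0.3],[[1,3,0],0,0.7],[[1,3,0],0,1],[[1,3,0],0,1],[[1,3,0],0,1],[[1,3,0],0,1],[[1,3,0],0,1],[[1,3,0],0,1]]' 110
python3 -m pendant '[[[0,0,5],0,1],[[0,0,15],0,1],[[0,0,25],0,1],[[0,0,40],0,1],[[0,0,60],0,1],[[0,0,85],0,1],[[0,0,115],0,1],[[0,0,145],0,1],[[0,0,175],0,1],[[0,0,200],0,1]]' 110
python3 - <<'E'
from seg import *
s=arm.sense();im=arm.read_camera("wrist");cv2.imwrite("pics/w9.png",im);print(s["tcp_pos"],s["opening"])
t=cv2.imread('pics/top7.png')
for r,sg in((.055,-1),(.0385,1),(.066,-1)):
  try: print(r,radial(t,'top',(.5105,.0323),.1 if r==.066 else .104,r,sign=sg,w=.005))
  except Exception as e: print(r,e)
for zr in(.104,):
  p=onz('top',[[319,221],[350,270]],.104);print(p)
E
```

```text
t: 11.22
tcp_pos: [0.4247, 0.3367, 0.0347]
tcp_rot: [-0.0, 0.991, -0.134, 0.0]
force: [-1.7, 0.8, 5.9]
opening: 0.0141
t: 12.05
tcp_pos: [0.4247, 0.3365, 0.2376]
tcp_rot: [-0.001, 0.991, -0.134, 0.001]
force: [0.9, -0.1, -1.4]
opening: 0.0141
[0.42473718 0.33646949 0.23758274] 0.014098062217503732
0.055 too many indices for array: array is 1-dimensional, but 2 were indexed
0.0385 (array([0.50924306, 0.03233712]), np.float64(0.03868720706074003), np.int64(116), 120)
0.066 (array([0.5109077 , 0.03241536]), np.float64(0.067296908036691), np.int64(111), 119)
[[ 0.5082473   0.02809003  0.104     ]
 [ 0.39706838 -0.04481042  0.104     ]]
```

View pics/w9.png

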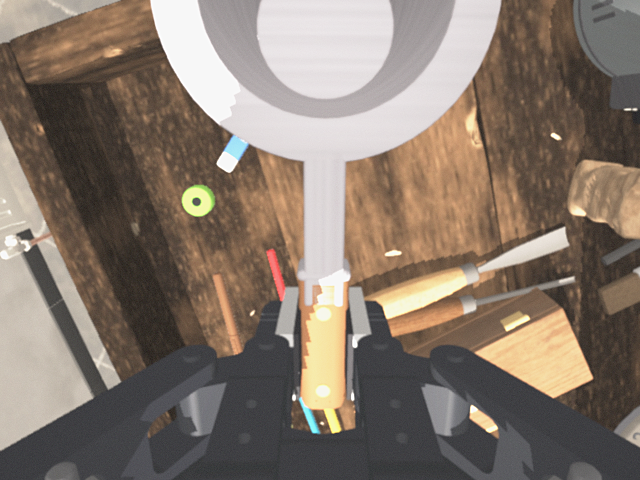

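The glue pot is held. The water pot's mouth is at about (0.510, 0.032). I'll bring the glue pot over it with its handle at about 122°, which is 91° from the water pot's handle.

```bash
python3 -m pendant '[[[3,-15,0],-0.08,1],[[7,-40,0],-0.18,1],[[11,-65,0],-0.28,1],[[15,-90,0],-0.38,1],[[19,-115,0],-0.48,1],[[23,-140,0],-0.58,1],[[27,-165,0],-0.68,1],[[30,-190,0],-0.743,1],[[33,-208,0],-0.743,1],[[33,-216,0],-0.743,1]]'
python3 -m pendant '[[[0,0,0],0,1],[[0,0,-10],0,1],[[0,0,-20],0,1],[[0,0,-20],0,1],[[0,0,-20],0,1]]'
python3 - <<'E'
from seg import *
s=arm.sense();print(s["tcp_pos"],s["tcp_rot"],s["qpos"][5],s["opening"])
t=arm.read_camera("top");sc=arm.read_camera("scene")
yaw=2*np.arctan2(s["tcp_rot"][2],s["tcp_rot"][1]);a=yaw-np.radians(1.2)
c=s["tcp_pos"][:2]+.1028*np.array([np.cos(a),np.sin(a)]);z=s["tcp_pos"][2]+.026;print(np.degrees(yaw),c,z)
for n,i in(('top',t),('scene',sc)):
  for r,sg in((.046,-1),(.0335,1)):
    try:print(n,radial(i,n,c,z,r,sign=sg))
    except Exception as e:print(e)
cv2.imwrite('pics/c10.png',cv2.hconcat([cv2.resize(t[130:330,220:420],(400,400)),cv2.resize(sc[130:330,220:420],(400,400))]))
E
```

```text
t: 12.93
tcp_pos: [0.458, 0.1184, 0.2349]
tcp_rot: [0.0, 0.874, -0.486, 0.0]
force: [0.0, 0.6, -1.6]
opening: 0.0141
t: 13.35
tcp_pos: [0.4573, 0.1214, 0.2143]
tcp_rot: [0.0, 0.875, -0.484, -0.001]
force: [0.5, -0.7, -1.7]
opening: 0.0137
[0.45727404 0.12140945 0.21432219] [ 1.51493681e-04  8.74838905e-01 -4.84413665e-01 -5.18465795e-04] 2.679147293171138 0.013654743046358381
-57.94813826877505 [0.50999195 0.03315606] 0.2403221907967804
top (array([0.50490419, 0.02920789]), np.float64(0.052088011420490424), np.int64(60), 67)
top (array([0.5099092 , 0.03333001]), np.float64(0.03325527033695531), np.int64(119), 120)
scene (array([0.52067435, 0.04586144]), np.float64(0.046623980783479464), np.int64(19), 35)
scene (array([0.53446192, 0.03828088]), np.float64(0.045480551769665686), np.int64(21), 29)
```

View pics/c10.png

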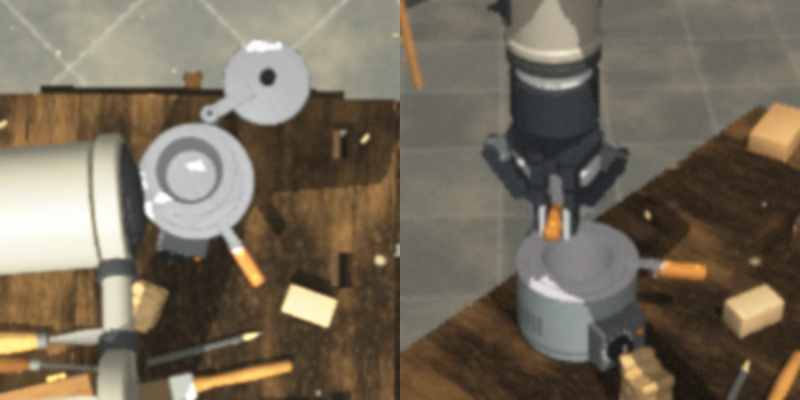

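In the top view the held pot's mouth fits at (0.510, 0.033), which matches the kinematics and is within 1 mm of the water pot's mouth. Next I'll lower it.

```bash
python3 -m pendant '[[[0,-1,-10],0,1],[[0,-1,-25],0,1],[[0,-1,-40],0,1],[[0,-1,-52],0,1],[[0,-1,-62],0,1],[[0,-1,-70],0,1],[[0,-1,-76],0,1],[[0,-1,-82],0,1],[[0,-1,-88],0,1],[[0,-1,-88],0,1]]'
python3 -m pendant '[[[0,0,-6],0,1],[[0,0,-12],0,1],[[0,0,-18],0,1],[[0,0,-24],0,1],[[0,0,-30],0,1],[[0,0,-30],0,1],[[0,0,-30],0,1]]'
python3 - <<'E'
from seg import *
s=arm.sense();print(s["tcp_pos"],s["opening"],s["force"])
t=arm.read_camera("top");sc=arm.read_camera("scene");w=arm.read_camera("wrist")
cv2.imwrite('pics/c11.png',cv2.hconcat([cv2.resize(w,(400,300)),cv2.resize(sc[200:312,250:400],(400,300))]))
E
```

```text
t: 14.28
tcp_pos: [0.4573, 0.1195, 0.1255]
tcp_rot: [0.0, 0.875, -0.485, -0.001]
force: [-1.1, 0.3, -1.5]
opening: 0.0135
t: 14.87
tcp_pos: [0.4575, 0.1194, 0.0959]
tcp_rot: [0.0, 0.875, -0.485, -0.0]
force: [-0.0, 0.3, -2.2]
opening: 0.0139
[0.45746977 0.11944843 0.0959377 ] 0.013854199667147954 [-0.0108793   0.25477259 -2.2025761 ]
```

View pics/c11.png

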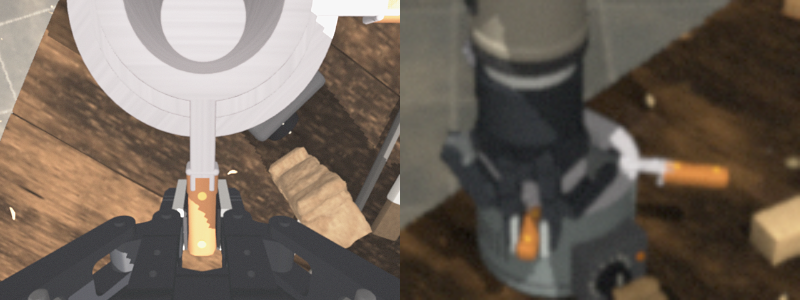

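The wrist view shows the glue pot entering concentrically with no force. The owl, at (318,195) in the crop, is near the right finger, so I'll open the jaws only a little on release.

```bash
python3 -m pendant '[[[0,0,-3],0,1],[[0,0,-6],0,1],[[0,0,-9],0,1],[[0,0,-9],0,1]]'
python3 -m pendant '[[[0,0,-2],0,1],[[0,0,-3],0,1],[[0,0,-3],0,1],[[0,0,-3],0,1]]'
```

```text
t: 15.35
tcp_pos: [0.4573, 0.1194, 0.0867]
tcp_rot: [0.0, 0.875, -0.485, -0.001]
force: [-0.5, -0.5, -1.0]
opening: 0.0142
t: 15.68
tcp_pos: [0.4577, 0.1195, 0.0843]
tcp_rot: [0.0, 0.875, -0.485, -0.0]
force: [0.0, 0.5, -1.5]
opening: 0.0139
```

```bash
python3 -m pendant '[[[0,0,-1.5],0,1],[[0,0,-1.5],0,1],[[0,0,-1.5],0,1]]'
python3 -m pendant '[[[0,0,-0.7],0,1],[[0,0,-0.7],0,1],[[0,0,-0.7],0,1]]'
```

```text
t: 15.93
tcp_pos: [0.458, 0.1195, 0.0832]
tcp_rot: [-0.0, 0.875, -0.485, 0.0]
force: [-1.3, -0.1, 3.7]
opening: 0.0136
t: 16.18
tcp_pos: [0.458, 0.1195, 0.0828]
tcp_rot: [-0.0, 0.875, -0.485, 0.0]
force: [-2.4, -1.0, 7.1]
opening: 0.0141
```

Contact came at the expected height of 0.083. I'll release gently, then look.

```bash
python3 -m pendant '[[[0,0,0],0,1],[[0,0,-1],0,1],[[0,0,-1],0,0.8],[[0,0,-1],0,0.75],[[0,0,-1],0,0.7],[[0,0,-1],0,0.65],[[0,0,-1],0,0.65]]' 20
python3 - <<'E'
from seg import *
s=arm.sense();print(s["tcp_pos"],s["opening"],s["force"])
w=arm.read_camera("wrist");cv2.imwrite('pics/w12.png',w)
E
```

```text
t: 16.77
tcp_pos: [0.4577, 0.1195, 0.081]
tcp_rot: [0.0, 0.875, -0.485, -0.0]
force: [0.5, 0.5, -0.1]
opening: 0.0299
[0.45768317 0.11945996 0.08099772] 0.029875644675644863 [ 0.54384642  0.52114829 -0.06005231]
```

View pics/w12.png

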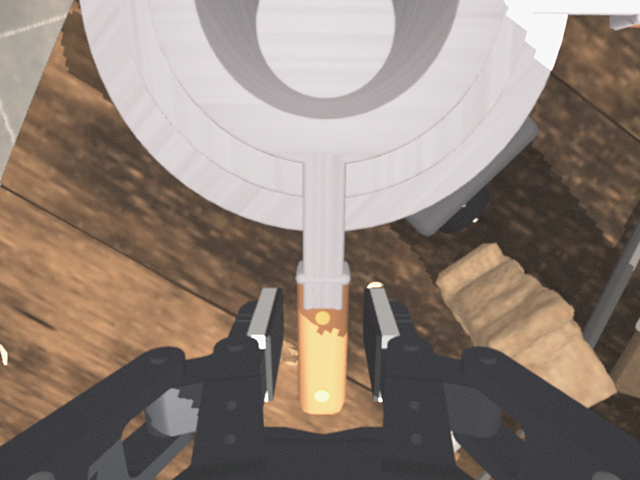

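The wrist view shows the glue pot's flange flat and concentric inside the water pot's flange, with the jaws free. Next I'll rise and look down on the nest and the cover.

```bash
python3 -m pendant '[[[0,0,15],0,0.65],[[0,0,50],0,0.6],[[0,0,90],0,0.5],[[10,-10,130],0.12,0.3],[[30,-30,165],0.24,0],[[45,-50,190],0.36,0],[[60,-70,190],0.48,0],[[75,-90,190],0.6,0],[[85,-110,190],0.72,0],[[92,-125,190],0.84,0]]'
python3 -m pendant '[[[0,0,0],0.12,0],[[0,0,0],0.12,0],[[0,0,0],0.12,0],[[0,0,0],0.12,0]]'
python3 - <<'E'
from seg import *
s=arm.sense();w=arm.read_camera("wrist");cv2.imwrite('pics/w13.png',w);t=arm.read_camera("top");cv2.imwrite('pics/t13.png',t)
np.save('w13.npy',np.r_[s["tcp_pos"],s["tcp_rot"]]);print(s["tcp_pos"],s["tcp_rot"],s["qpos"])
E
```

```text
t: 17.65
tcp_pos: [0.5505, -0.0072, 0.2709]
tcp_rot: [0.0, 0.996, -0.084, -0.0]
force: [-0.5, 0.4, 1.2]
opening: 0.0855
t: 17.98
tcp_pos: [0.5495, -0.0051, 0.2711]
tcp_rot: [-0.0, 1.0, -0.028, -0.0]
force: [0.0, 0.1, 0.6]
opening: 0.0854
[ 0.54948989 -0.00508198  0.27109298] [-4.35512001e-05  9.99614701e-01 -2.77566041e-02 -1.36362554e-04] [-1.48763080e-01  3.60546989e-01  1.38546581e+00  5.43753402e-05
  1.39586110e+00  1.47754412e+00]
```

View pics/w13.png

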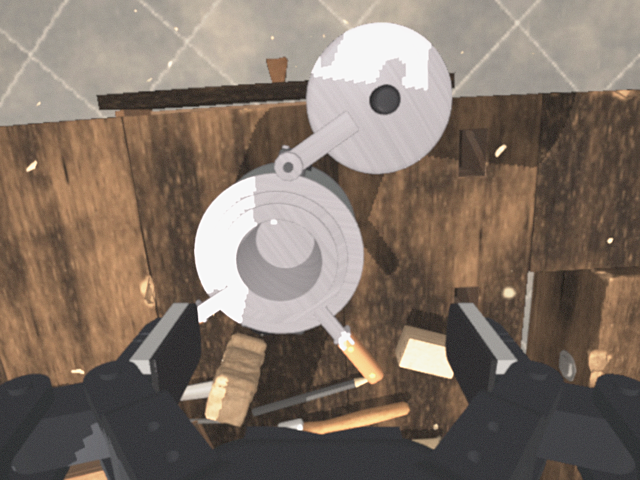

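The wrist view shows the nested pots at (279,250), the post at (289,166), the knob at (385,99) and the disc at (379,99). Next I'll measure these.

```bash
python3 - <<'E'
from seg import *
v=np.load('w13.npy');st=dict(tcp_pos=v[:3],tcp_rot=v[3:]);w=cv2.imread('pics/w13.png')
def tr(nm,*a,**k):
  try:
    r=radial(w,'wrist',*a,st=st,**k);print(nm,r[0].round(4),round(r[1],4),r[2:])
  except Exception as e:print(nm,e)
tr('drum',(.511,.032),.1,.066,sign=-1,w=.004)
tr('waterfl',(.511,.032),.104,.055,w=.004)
tr('gluefl',(.511,.032),.108,.046,w=.004)
tr('gluemouth',(.511,.032),.108,.0335,w=.005,sign=1)
tr('cover',(.6255,-.048),.114,.05,w=.006)
tr('knob',(.6255,-.048),.150,.009,w=.004,sign=1)
print('post',onz('wrist',[[289,166]],.12,st))
E
```

```text
drum [0.5118 0.0319] 0.0669 (np.int64(111), 114)
waterfl [0.5125 0.0309] 0.0539 (np.int64(53), 66)
gluefl [0.5106 0.0322] 0.0463 (np.int64(61), 72)
gluemouth [0.5118 0.0307] 0.0334 (np.int64(113), 117)
cover [ 0.6255 -0.048 ] 0.0496 (np.int64(111), 116)
knob [ 0.6254 -0.0467] 0.009 (np.int64(120), 120)
post [[0.58535407 0.01610583 0.12      ]]
```

The pots are concentric within 2 mm. The post-to-cover distance is 75.6 mm and the post-to-well distance 75.3 mm, against 76 given. Shut is at 168° and the cover is now at 302°. Next I'll grip the knob and print the arc waypoints.

```bash
python3 -m pendant '[[[25,-15,0],0,0.3],[[50,-29,0],0,0.5],[[76,-43,-20],0,0.5],[[76,-43,-55],0,0.5],[[76,-43,-90],0,0.5],[[76,-43,-115],0,0.5],[[76,-43,-135],0,0.5],[[76,-43,-148],0,0.5],[[76,-43,-148],0,0.5],[[76,-43,-148],0,0.5]]'
python3 - <<'E'
from seg import *
s=arm.sense();w=arm.read_camera("wrist");cv2.imwrite('pics/w14.png',w);print(s["tcp_pos"],s["force"])
c=np.array([.5854,.0161]);R_=.0757
p0=c+R_*np.array([np.cos(np.radians(302)),np.sin(np.radians(302))])
for h in (302,235):
  b=c+R_*np.array([np.cos(np.radians(h)),np.sin(np.radians(h))])
  print([[*(1000*(c+R_*np.array([np.cos(np.radians(x)),np.sin(np.radians(x))])-b)).round(0)] for x in h-np.arange(1,11)*6.7])
E
```

```text
t: 18.92
tcp_pos: [0.6255, -0.0481, 0.123]
tcp_rot: [-0.0, 1.0, -0.026, -0.0]
force: [0.4, -0.9, -0.1]
opening: 0.043
[ 0.62554453 -0.04805418  0.12301388] [ 0.41263768 -0.8709362  -0.07993128]
[[np.float64(-8.0), np.float64(-4.0)], [np.float64(-16.0), np.float64(-8.0)], [np.float64(-25.0), np.float64(-10.0)], [np.float64(-33.0), np.float64(-11.0)], [np.float64(-42.0), np.float64(-11.0)], [np.float64(-51.0), np.float64(-11.0)], [np.float64(-60.0), np.float64(-9.0)], [np.float64(-68.0), np.float64(-6.0)], [np.float64(-76.0), np.float64(-2.0)], [np.float64(-84.0), np.float64(2.0)]]
[[np.float64(-7.0), np.float64(5.0)], [np.float64(-13.0), np.float64(12.0)], [np.float64(-19.0), np.float64(19.0)], [np.float64(-23.0), np.float64(26.0)], [np.float64(-27.0), np.float64(34.0)], [np.float64(-30.0), np.float64(43.0)], [np.float64(-32.0), np.float64(51.0)], [np.float64(-32.0), np.float64(60.0)], [np.float64(-32.0), np.float64(69.0)], [np.float64(-31.0), np.float64(78.0)]]
```

View pics/w14.png

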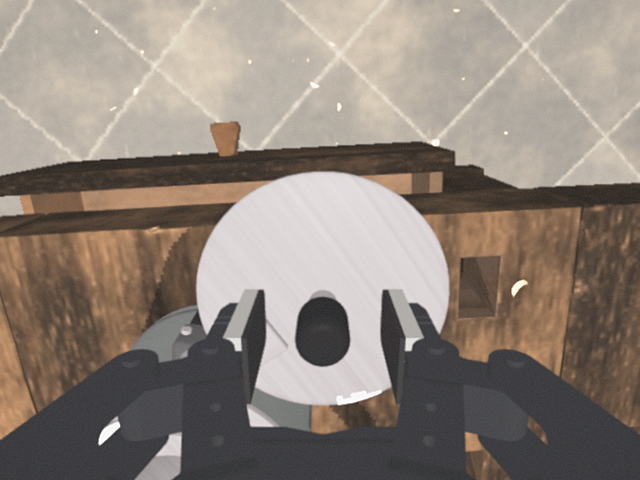

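The knob at (322,330) is centred between the pads. I'll close on it, then swing the first half.

```bash
python3 -m pendant '[[[0,0,0],0,0.7],[[0,0,0],0,1],[[0,0,0],0,1],[[0,0,0],0,1],[[0,0,0],0,1],[[0,0,0],0,1]]' 30
python3 -m pendant '[[[-8,-4,0],0,1],[[-16,-8,0],0,1],[[-25,-10,0],0,1],[[-33,-11,0],0,1]]' 30
python3 -m pendant '[[[-9,0,0],0,1],[[-18,0,0],0,1],[[-27,2,0],0,1],[[-35,5,0],0,1],[[-43,9,0],0,1],[[-51,13,0],0,1],[[-51,13,0],0,1]]' 30
python3 - <<'E'
from seg import *
s=arm.sense();w=arm.read_camera("top");print(s["tcp_pos"],s["force"],s["ft_torque"])
cv2.imwrite('pics/c15.png',cv2.resize(w[130:330,220:420],(500,500)))
E
```

```text
t: 19.47
tcp_pos: [0.6261, -0.0482, 0.1246]
tcp_rot: [-0.0, 1.0, -0.026, 0.001]
force: [-2.0, 2.5, 5.1]
opening: 0.0167
t: 19.8
tcp_pos: [0.5942, -0.0588, 0.1246]
tcp_rot: [-0.001, 1.0, -0.027, 0.003]
force: [4.5, 5.1, 2.5]
opening: 0.0165
t: 20.38
tcp_pos: [0.5412, -0.0479, 0.1244]
tcp_rot: [0.002, 1.0, -0.026, 0.001]
force: [-1.2, -7.6, 3.2]
opening: 0.0168
[ 0.54117879 -0.04785438  0.12444462] [-1.16454684 -7.56778731  3.19283735] [-1.11594133  0.29806799 -0.25976807]
```

View pics/c15.png

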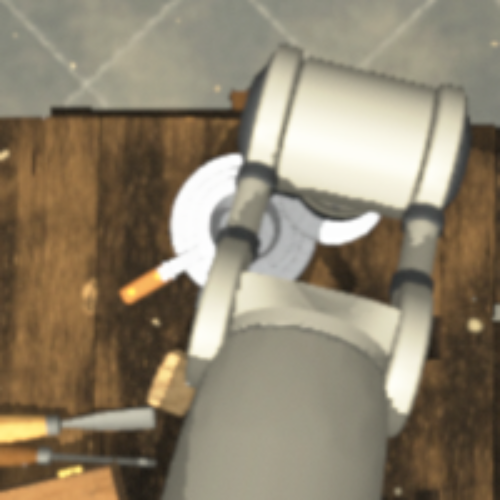

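The cover is following on its circle with forces under 8 N. Next I'll swing the second half to the stop.

```bash
python3 -m pendant '[[[-7,5,0],0,1],[[-13,12,0],0,1],[[-19,19,0],0,1],[[-23,26,0],0,1],[[-27,34,0],0,1],[[-30,43,0],0,1],[[-32,51,0],0,1],[[-32,60,0],0,1],[[-32,69,0],0,1],[[-31,76,0],0,1]]' 30
python3 -m pendant '[[[0,3,0],0,1],[[0,5,0],0,1],[[0,5,0],0,1],[[0,5,0],0,1]]' 30
python3 - <<'E'
from seg import *
s=arm.sense();w=arm.read_camera("wrist");print(s["tcp_pos"],s["force"],s["ft_torque"])
c=np.array([.5854,.0161]);d=s["tcp_pos"][:2]-c;print(np.hypot(*d),np.degrees(np.arctan2(d[1],d[0])))
cv2.imwrite('pics/w16.png',w)
E
```

```text
t: 21.27
tcp_pos: [0.5093, 0.0289, 0.1237]
tcp_rot: [0.001, 1.0, -0.027, -0.001]
force: [-1.7, -4.4, 4.9]
opening: 0.0165
t: 21.6
tcp_pos: [0.5097, 0.0324, 0.1237]
tcp_rot: [0.002, 1.0, -0.026, -0.001]
force: [-4.2, -9.8, 6.3]
opening: 0.0168
[0.5097144  0.03241591 0.12370641] [-4.22017365 -9.79967514  6.29711661] [-1.50862243  0.78542406 -0.33699959]
0.07742428075098731 167.8346412490323
```

View pics/w16.png

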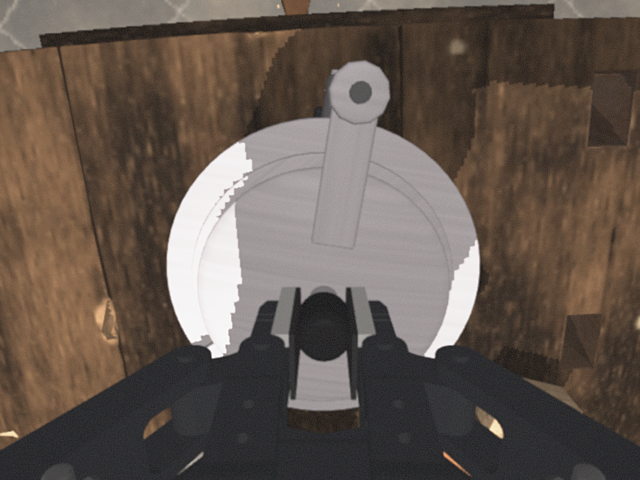

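The cover is centred over the nest, at 167.8° against 168° for shut. I'll push a little more to feel the stop, then relax, release and rise.

```bash
python3 -m pendant '[[[1,2,0],0,1],[[1,4,0],0,1],[[1,4,0],0,1],[[1,4,0],0,1]]' 30
python3 -m pendant '[[[0,0,0],0,0.8],[[0,0,0],0,0.7],[[0,0,0],0,0.5],[[0,0,0],0,0.5],[[0,0,0],0,0.5]]' 20
python3 -m pendant '[[[0,0,20],0,0.5],[[0,0,50],0,0.4],[[0,0,90],0,0.2],[[0,0,130],0,0],[[0,-40,150],0,0],[[0,-40,150],0,0],[[0,-40,150],0,0]]' 
python3 - <<'E'
from seg import *
s=arm.sense();w=arm.read_camera("wrist");cv2.imwrite('pics/w17.png',w);np.save('w17.npy',np.r_[s["tcp_pos"],s["tcp_rot"]]);print(s["tcp_pos"],s["opening"])
for nm,c,z,r,sg in(('drum',(.5118,.0319),.1,.066,-1),('cover',(.5118,.0319),.114,.05,0),('knob',(.5118,.0319),.15,.009,1)):
  try:
    q=radial(w,'wrist',c,z,r,w=.006 if r>.01 else .004,sign=sg,st=s);print(nm,q[0].round(4),round(q[1],4),q[2:])
  except Exception as e:print(nm,e)
E
```

```text
t: 21.98
tcp_pos: [0.5097, 0.0327, 0.1237]
tcp_rot: [0.005, 1.0, -0.026, -0.002]
force: [-9.8, -27.3, 8.4]
opening: 0.0165
t: 22.4
tcp_pos: [0.5117, 0.0387, 0.1232]
tcp_rot: [-0.0, 1.0, -0.026, 0.0]
force: [-0.1, 0.5, -0.3]
opening: 0.0429
t: 22.98
tcp_pos: [0.5123, -0.0025, 0.2744]
tcp_rot: [0.0, 1.0, -0.027, 0.001]
force: [-1.1, -0.2, -0.1]
opening: 0.0851
[ 0.51225669 -0.00250912  0.27436355] 0.08513623250593226
drum [0.5115 0.0318] 0.0669 (np.int64(110), 114)
cover [0.5112 0.0317] 0.0503 (np.int64(58), 85)
knob [0.514  0.0303] 0.0095 (np.int64(120), 120)
```

View pics/w17.png

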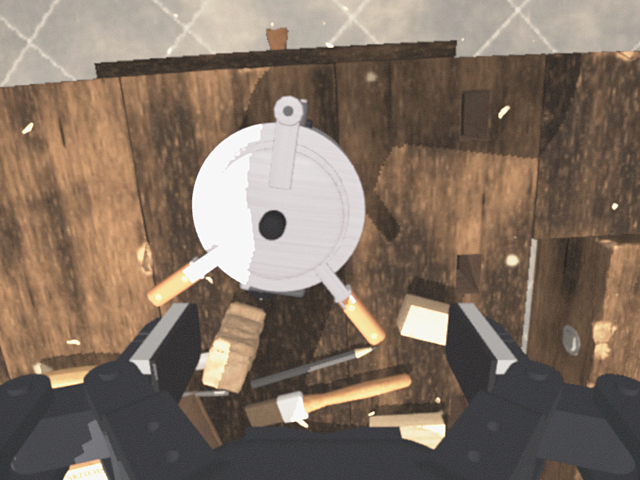

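The stop was felt at 27 N. The cover's centre coincides with the drum's to 0.3 mm, so it's shut, and the jaws are clear. As a last check I'll compare the scene camera and the bystanders with the start.

```bash
python3 -m pendant '[[[-40,-40,30],0,0],[[-40,-80,30],0,0],[[-40,-120,30],0,0],[[-40,-160,30],0,0],[[-40,-200,30],0,0],[[-40,-200,30],0,0]]'
python3 - <<'E'
from seg import *
a=cv2.imread('pics/scene0.png');b=arm.read_camera("scene")
cv2.imwrite('pics/c18.png',cv2.hconcat([cv2.resize(a[200:360,250:420],(390,367)),cv2.resize(b[200:360,250:420],(390,367))]))
E
```

```text
t: 23.53
tcp_pos: [0.4711, -0.2055, 0.3012]
tcp_rot: [0.0, 1.0, -0.028, -0.001]
force: [-0.3, 0.5, -0.9]
opening: 0.0854
```

View pics/c18.png

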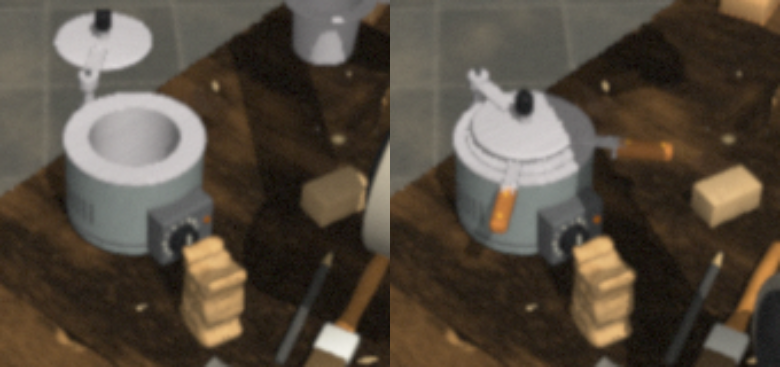

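The nest is level and the cover is shut. The owl at (212,290) and the offcut at (335,195) sit at the same pixels as at the start, so I'm handing in.

```bash
python3 -c "
from cell import arm
print(arm.close_job())"
```

```text
the job is handed in; nothing more can be done
None
```

The glue warmer is ready: the water pot hangs in the well, the glue pot hangs inside it, and the cover is swung shut. I handed the job in at about 24 s on the robot's clock; no verdict is reported.

**How the pots were placed:** I lowered each pot by its handle until it touched at the expected height, then released it. The two handles point about 91° apart, and neither is over the cover's post.

**Last checks:**
- **Pots:** the wrist view, taken before closing the cover, put all rims within about 2 mm of concentric with the drum. The flanges looked flat on each other, but I judged tilt by eye and did not measure it.
- **Cover:** it met its stop at 27 N. Its centre measured within 0.3 mm of the drum's.
- **Owl and offcut:** both appear in the same place as in the first scene picture.
- **Robot:** it is clear of everything, with about zero force on the tool.

**Disagreements:**
- Two of the four circle fits of the glue pot in the air, both from the scene camera, were poor because the gripper hid part of the pot. I relied on the top-camera fit and the arm's own position, which agreed.
- The fit of the knob after closing was about 3 mm off the cover's centre. I trusted the stop force and the cover fit instead.

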